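Load the recording cartridge into the transfer dock

ROBOT

A 6-joint arm with a two-finger parallel gripper is mounted at the origin on the work surface. World frame = base frame: x ahead of the robot, y to its left, z up, the work surface at z = 0. Lengths are in m, angles in rad, forces in N, time in s.
With the tool pointing down it reaches from about 0.35 to 0.875 m from the base axis. Payload 4.2 kg.
Tool frame: the origin (TCP) lies on the centre line of the jaws, within the pads' length; the fingertips stand 25 mm ahead of it and the grasp point (between the pads) lies 6 mm ahead of it; z points along the fingers, y is the direction in which the jaws open and shut (so a half turn about z gives the same grasp; the last joint's range is limited). The gripper opens to 85 mm and grips with 20 to 120 N. Pads are 22 mm wide; open, the fingers measure 114 mm over their backs; the gripper's body (76 mm by 85 mm) begins 54 mm behind the grasp point. The pads swing forward as they close: fully open they stand 13 mm farther back than shut.
Start: joints at [0.259, 0.385, 0.008, 0, -1.194, -0.259], TCP at [0.625, 0, 0.224] pointing down, gripper open.
Joint ranges: [-3.14, 3.14], [-1.21, 2.06], [-1.07, 1.41], [-3.16, 2.05], [-2.99, -0.16], [-3.1, 3.1]. Speed limits (rad/s): [2.79, 2.79, 3.14, 3.14, 3.14, 3.14].

INTERFACE

Orientations are given as a unit quaternion [x, y, z, w].
In Python, from station import manip gives the robot as it stands. Calls block until the motion is done:
- manip.goto(position, orientation): joint-space move of the TCP to a pose.
- manip.move_straight(position, rot=None, v=0.15, threshold=None): straight line of the TCP; rot=None keeps the orientation; v is the mean speed in m/s. With threshold (N) it stops when the force on the tool has changed by that much, and returns True; else False.
- manip.move_j(angles): joint-space move.
- manip.grip(opening, effort=None): finger opening in m; effort is the grip in N (None keeps the last); returns when the fingers have stopped.
- manip.sleep(seconds).
- manip.ik(position, orientation): joint angles nearest the present ones, or None.
- manip.get_obs(): the state.
- manip.grab_frame(name): name is "scene" or "side" or "wrist"; returns (picture, depth): 420x560x3 uint8, blue, green, red; 420x560 float32, m along the optical axis (not along the pixel's ray), 0 where there is no reading.
- manip.camera_params(name): a dict with "camera_matrix" (3x3 intrinsics, pixels), "extrinsics" (4x4, takes a point from camera to world coordinates). Camera axes: x right, y down, z forward; pixel columns grow to the right and rows downward; lengths in m; the calibration is good to about 2 mm. A picture is of the moment at which its call begins: read the wrist's pose just before it. camera_params takes no time and is no camera call; for the wrist camera it gives the pose at the moment of the call.
A pose or a line that the arm cannot do raises manip.PlanningError and nothing moves.
- manip.finish_job(): hands the job in, once; it reports no verdict.
Trained networks look in the newest picture that a camera, given by its name, has taken for a name from the list of things; names that differ only in an ending like _2 or _b are one class to them, and where a whole thing is asked for, a point or a joint stands for the part that bears it (a point fixed in the world has none). Each returns a list of dicts, best first, with "conf" (0 to 1); they miss things now and then, are a little off and sometimes report something else, mostly with a low value. They report only what shows in the picture. A call takes as long as a camera call. They do not tell look-alikes from the thing itself.
- manip.regions_of(thing, camera): "region" (420x560 bool, what is visible of it) and "bbox" ([left, top, right, bottom] in pixels, round what is visible of it).
- manip.place_of(thing, camera): "uv" ([column, row] in pixels: a listed point, or the origin of a listed thing).
The state is a dict: "clock": time; "joint_positions": joint angles; "dq": joint speeds; "joint_torque": joint torques, N m; "tool_pos": TCP position; "ee_rot": TCP orientation; "force": force on the tool from outside, world axes, zero at the start; "torque": the same for the moment, N m; "opening": finger opening in m.
Only numpy, scipy, OpenCV 4.12 (cv2) and the standard library are available. Lean on these libraries where they do the work, as an engineer would, in place of code of your own. Each camera call takes 0.05 s, during which the arm holds its last target. There are 200 camera calls.

TASK

Take the orange-banded recording cartridge out of its wooden stand, enter it upright through the orange-rimmed slot of the transfer dock and push it down until it is fully home on its stop. The slot block may be clamped a little off the middle of the dock, so feel for the slot gently: do not drop the cartridge in and never load the dock with more than 40 newtons. Leave the blue cartridge, the tape roll and the screwdriver where they are.

Things in the scene. Friction and masses are not known exactly. Their poses are not given: they have to be found in the camera images.
- cartridge: The cartridge to load: flat grey plastic case, bright orange band round its upper third, 12 mm thick (its x), 60 mm wide (y), 95 mm tall (z), 0.11 to 0.22 kg. Origin: centre of its underside; z up. It starts upright in a wooden stand, underside 6 mm and top 101 mm above the table; it may go into the dock either way round.
- spare: Bystander: the same cartridge with a blue band, upright in the other stand, same size and origin. Leave it.
- stand_a: Fixed wooden stand under the orange cartridge: 56 x 92 x 26 mm (x, y, z), with an open pocket 15 x 65 mm, 20 mm deep, whose floor is 6 mm above the table. Origin: centre of its underside. The cartridge's thickness lies along the stand's x.
- dock: The transfer dock, fixed: grey foot plate 120 x 135 x 14 mm (x, y, z) carrying a black upright slot block 46 x 96 mm in plan, flat top 90 mm above the table, the dock's highest part. Origin: centre of the foot's underside, on the table; z up. More than 40 N on the dock, or dropping the cartridge more than a few mm onto its connector, is too much.
- mouth (a point): Middle of the dock at the height of the block's top, dock axes. The orange-rimmed slot, 14.4 mm along x by 66 mm along y, straight-sided, no lead-in, is centred here along y; along x the block is clamped anywhere from 6 mm to -6 mm off this point: not measured, different each time, and it does not give way.
- stop (a point): Point 17 mm above the dock's origin: height of the solid stop in the slot, where the cartridge's underside rests when fully home (22 mm of it stands out). 8 mm above it the cartridge meets a stiff connector (30 mm stands out); pushing it over those last 8 mm takes about 6 to 8 N, with no spring back.
- tape: Bystander: loose cardboard roll, ring of 96 mm outer diameter, 24 mm high, lying flat. Origin: centre of its underside.
- driver: Bystander: loose screwdriver lying on the table, handle to its -x. Origin at its underside.
Things that resemble listed ones, but are neither listed nor needed, are in the scene too. What is shaped like the cartridge but green is not meant.

How it is judged:
On the way, in this order (a step that is already met when the one before it is completed fails the run):
1. the orange cartridge is lifted clear of its stand (height (world z) of cartridge above 0.05 m and distance of cartridge from where it was at the start of the episode above 0.04 m), for 0.1 s.
2. its lower edge has passed through the slot, not yet home (z of cartridge in the frame of dock between 0.021 and 0.078 m and x of cartridge in the frame of dock between -0.009 and 0.009 m and y of cartridge in the frame of dock between -0.005 and 0.005 m), for 0.1 s.
At the end, for the whole second after the job is handed in: The orange cartridge stands upright (within 0.06 rad) and still in the dock's slot, fully home: its underside within 1.7 mm of the stop at 17 mm above the dock's origin, and within 9 mm (dock x) and 5 mm (dock y) of the dock's middle (z of cartridge in the frame of dock between 0.014 and 0.0187 m and x of cartridge in the frame of dock between -0.009 and 0.009 m and y of cartridge in the frame of dock between -0.005 and 0.005 m and angle between cartridge's own z axis and vertical below 0.06 rad and linear speed of cartridge below 0.02 m/s); the robot touches nothing.
It fails at once if the cartridge presses on the dock with more than 40 N (contact force between cartridge and dock above 40 N).
It fails at once if the robot's fingers press on the dock with more than 40 N (contact force between the fingers and dock above 40 N).
It fails at once if the blue cartridge is moved by more than 20 mm (distance of spare from where it was at the start of the episode above 0.02 m).
It fails at once if the tape roll is moved by more than 20 mm (distance of tape from where it was at the start of the episode above 0.02 m).
It fails at once if the screwdriver is moved by more than 20 mm (distance of driver from where it was at the start of the episode above 0.02 m).
It also fails if it takes over 61 s, if anything falls off the work surface, if the arm or the gripper's body presses on something with over 40 N, if the wrist force passes 120 N, or if a joint passes its speed limit or range.

## Working session

There is one attempt and no reset: what is moved stays moved. The work goes in short steps, each a Python script; the robot and the scene stay as the last script left them, time stands still between calls to the robot, and variables do not carry over. Pictures are saved under pics/ and viewed, about 8 in all and at most 12, crops included, and the job is handed in when it is done.

```bash
mkdir -p pics; ls; cat > h.py <<'E'
import numpy as np, cv2
from station import manip as m
def cloud(name):
    p=m.camera_params(name); im,d=m.grab_frame(name)
    K=np.array(p["camera_matrix"]);T=np.array(p["extrinsics"])
    v,u=np.mgrid[:420,:560]
    P=np.stack([(u-K[0,2])/K[0,0]*d,(v-K[1,2])/K[1,1]*d,d],-1)@T[:3,:3].T+T[:3,3]
    P[d<=0]=np.nan
    return im,P,K,T
E
python3 - <<'E'
from h import *
ims=[]
for c in ("scene","side"):
    im,P,K,T=cloud(c); np.savez(f"pics/{c}.npz",im=im,P=P,K=K,T=T)
    ims.append(im); print(c,T[:3,3].round(3),T[:3,2].round(2))
    for t in ("cartridge","spare","stand_a","dock","mouth","tape","driver"):
        for r in m.regions_of(t,c)[:4]:
            q=P[r["region"]]; q=q[~np.isnan(q[:,0])]
            print(t,round(r["conf"],2),np.array(r["bbox"]),np.median(q,0).round(3),q[:,2].max().round(3) if len(q) else 0)
    for t in ("mouth","stop","dock","cartridge"):
        print(t,[(round(r["conf"],2),np.array(r["uv"]).round(1)) for r in m.place_of(t,c)[:4]])
    cv2.imwrite(f"pics/{c}.png",cv2.resize(im,(800,600)))
print(m.get_obs()["clock"])
E
```

```text
pics
scene [1.023 0.579 0.765] [-0.49 -0.49 -0.72]
cartridge 0.66 [319.7 191.5 339.3 227.5] [0.453 0.189 0.072] 0.104
cartridge 0.57 [346.6 169.6 357.3 213.7] [0.358 0.188 0.065] 0.099
spare 0.72 [286.7 226.8 307.7 269.2] [0.593 0.216 0.071] 0.104
spare 0.64 [308.7 207.6 345.6 242.9] [0.464 0.2   0.024] 0.038
stand_a 0.7 [307.4 209.4 346.9 243.5] [0.464 0.2   0.024] 0.032
dock 0.63 [209.1 136.3 267.7 184.7] [ 0.482 -0.138  0.03 ] 0.093
mouth 0.34 [153.  219.  192.3 253.5] [ 0.771 -0.05   0.021] 0.027
tape 0.79 [152.9 219.  192.1 257.3] [ 0.771 -0.048  0.02 ] 0.027
tape 0.59 [323.8 190.7 339.3 228.7] [0.452 0.188 0.071] 0.104
driver 0.6 [358.2 286.4 425.3 348.6] [0.523 0.459 0.021] 0.028
mouth [(0.86, array([239.6, 147.1]))]
stop [(0.83, array([238.4, 161.1]))]
dock [(0.74, array([234.9, 171.6]))]
cartridge [(0.95, array([328.9, 222.9])), (0.63, array([350.4, 207. ]))]
side [0.549 0.719 0.743] [ 0.03 -0.69 -0.73]
cartridge 0.67 [335.4 225.8 351.7 270.6] [0.452 0.205 0.089] 0.104
cartridge 0.58 [382.  231.  415.3 280. ] [0.346 0.187 0.064] 0.098
spare 0.79 [264.7 231.1 278.9 282.5] [0.588 0.227 0.082] 0.103
spare 0.41 [222.6 383.5 340.  415.6] [0.512 0.462 0.023] 0.029
stand_a 0.59 [321.9 240.8 359.5 287.6] [0.453 0.203 0.025] 0.099
dock 0.97 [304.9 120.9 355.4 175. ] [ 0.462 -0.13   0.021] 0.093
mouth 0.67 [307.7 117.4 358.7 176. ] [ 0.462 -0.131  0.021] 0.093
tape 0.59 [186.9 161.9 225.7 190.7] [ 0.768 -0.047  0.019] 0.027
tape 0.37 [220.  384.4 342.6 414. ] [0.512 0.462 0.022] 0.029
driver 0.92 [221.6 386.5 344.1 413.5] [0.511 0.462 0.022] 0.029
mouth []
stop [(0.8, array([333.9, 153.7]))]
dock [(0.86, array([327.1, 153.8]))]
cartridge [(0.89, array([339.1, 264.8])), (0.75, array([391.5, 271.2])), (0.2, array([268.2, 273. ]))]
1.2
```

View pics/scene.png

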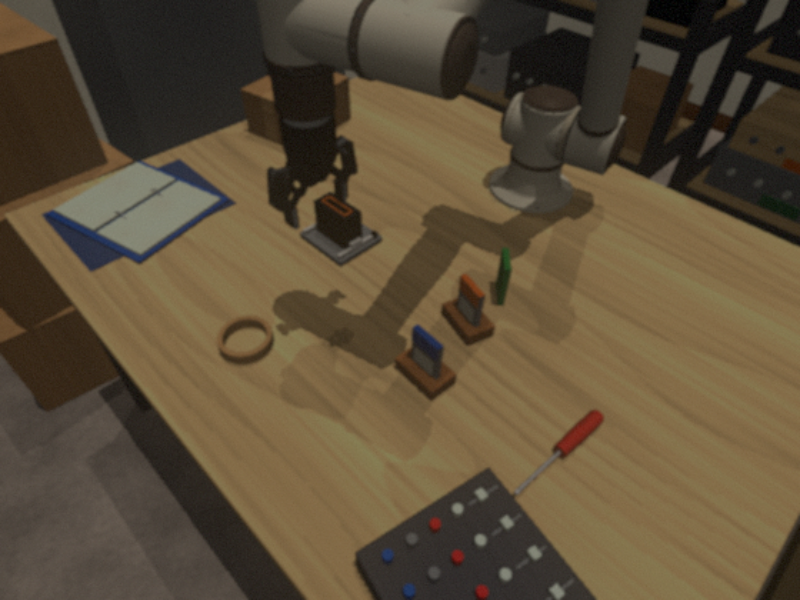

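View pics/side.png

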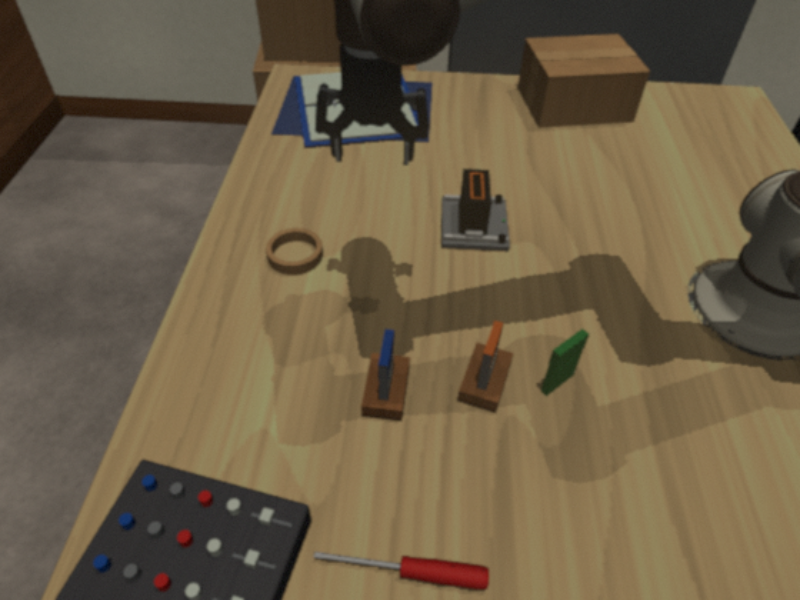

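The candidates in 560x420 scene pixels are orange at (330,208), blue at (297,247) and green at (352,191). I choose the orange one in the wooden stand, at about (0.452, 0.20). The dock is at (240,165), about (0.47, -0.13). Next I'll take close wrist views of both.

```bash
python3 - <<'E'
from h import *
o=m.get_obs(); R0=o["ee_rot"]; print(R0, o["tool_pos"])
T=np.array(m.camera_params("wrist")["extrinsics"]); off=T[:3,3]-o["tool_pos"]; print("cam off",off.round(3),T[:3,2].round(2))
t=[]
for n,(c,z) in {"d1":((.475,-.13),.25),"d2":((.475,-.17),.25),"c1":((.453,.2),.27),"c2":((.453,.24),.27)}.items():
    m.goto([c[0]-off[0],c[1]-off[1],z],R0); m.sleep(.2)
    im,P,K,T=cloud("wrist"); np.savez(f"pics/{n}.npz",im=im,P=P,K=K,T=T)
    t.append(im)
    th="mouth" if n[0]=="d" else "cartridge"
    print(n,T[:3,3].round(3),[(round(r["conf"],2),np.array(r["uv"]).round(1)) for r in m.place_of(th,"wrist")[:3]])
    # upper faces
    hsv=cv2.cvtColor(im,cv2.COLOR_BGR2HSV)
    org=(hsv[...,0]<16)&(hsv[...,1]>150)&(hsv[...,2]>60)
    for nm,mask in (("org",org&(P[...,2]>.08)),("top",(P[...,2]>.085)&(P[...,2]<.115)),("low",(P[...,2]>.008)&(P[...,2]<.032))):
        q=P[mask]; q=q[np.hypot(q[:,0]-c[0],q[:,1]-c[1])<.1]
        if len(q)<20: print(nm,len(q));continue
        r=cv2.minAreaRect((q[:,:2]*1000).astype(np.float32)); print(nm,len(q),np.round(r[0],1),np.round(r[1],1),round(r[2],1),"z",np.percentile(q[:,2],[5,50,95]).round(4))
cv2.imwrite("pics/w.png",np.vstack([np.hstack([cv2.resize(t[0],(400,300)),cv2.resize(t[1],(400,300))]),np.hstack([cv2.resize(t[2],(400,300)),cv2.resize(t[3],(400,300))])]))
print(m.get_obs()["clock"])
E
```

```text
[-7.07095813e-01  7.07117749e-01  7.71274223e-06  1.74212973e-05] [6.24976463e-01 2.13727853e-05 2.23813036e-01]
cam off [-0.001 -0.07   0.15 ] [-0.    0.28 -0.96]
d1 [ 0.476 -0.13   0.4  ] [(0.55, array([296.7,  79.4]))]
org 279 [ 465.2 -131.2] [133.3  28.6] 77.3 z [0.0864 0.0905 0.092 ]
top 4253 [ 461.3 -164.5] [46.1 96.1] 0.7 z [0.0889 0.0903 0.0917]
low 6969 [ 457.  -162.8] [120.3 131.9] 0.7 z [0.0128 0.0145 0.0259]
d2 [ 0.475 -0.17   0.4  ] [(0.95, array([292.9, 122.2])), (0.48, array([ 58.7, 206.2]))]
org 624 [ 464.6 -150.6] [94.  38.3] 77.7 z [0.0896 0.0908 0.092 ]
top 3779 [ 461.2 -164.4] [46.2 96. ] 0.8 z [0.089  0.0903 0.0916]
low 7041 [ 457.  -164.4] [120.2 135.1] 0.8 z [0.0127 0.0144 0.0257]
c1 [0.453 0.199 0.42 ] [(0.97, array([280.4, 104.7])), (0.69, array([362.6, 101.6]))]
org 537 [474.7 219. ] [127.5  32.1] 50.5 z [0.0998 0.1014 0.1028]
top 1068 [405.7 196.3] [60.1 99.5] 73.6 z [0.0935 0.1012 0.1027]
low 2855 [418.6 192.3] [ 91.9 115.6] 73.6 z [0.0247 0.0262 0.0275]
c2 [0.453 0.239 0.42 ] [(0.71, array([279.1,  67.6])), (0.68, array([364.2,  66.9]))]
org 141 [474.6 232.1] [167.5  24.9] 59.9 z [0.0883 0.1009 0.1029]
top 1022 [407.7 195.7] [60.1 95.1] 73.6 z [0.0933 0.1014 0.1027]
low 2860 [418.5 193.2] [ 90.5 116.3] 73.6 z [0.0247 0.0262 0.0277]
5.0417
```

View pics/w.png

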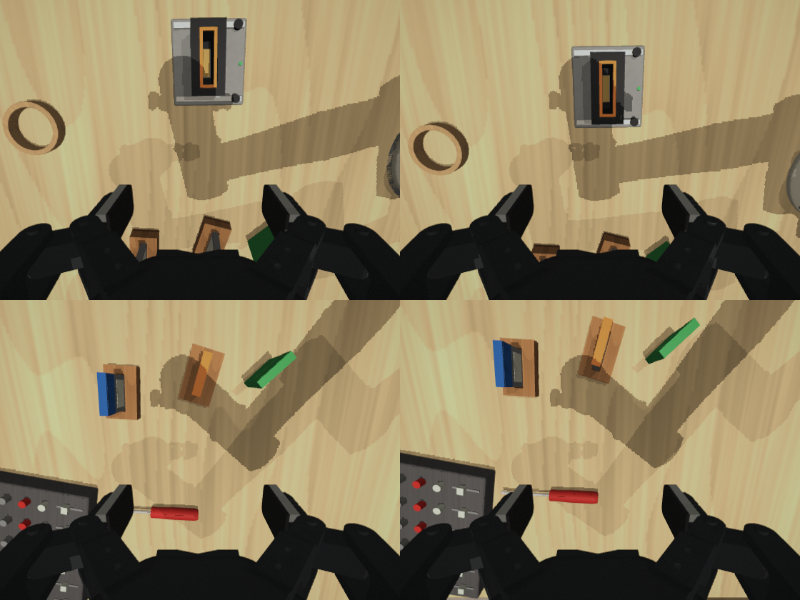

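The views show the dock at the top centre of the first two pictures, with its slot at about (293,122) in d2, and the orange cartridge in its stand at about (280,100) in c1. Blue is to the left and green to the right of it. I'll now fit the local rectangles.

```bash
python3 - <<'E'
from h import *
def fit(q): 
    r=cv2.minAreaRect((q[:,:2]*1000).astype(np.float32)); return len(q),np.round(r[0],1),np.round(r[1],1),round(r[2],1)
for n in ("c1","c2","d1","d2"):
    d=np.load(f"pics/{n}.npz"); P=d["P"]; im=d["im"]; hsv=cv2.cvtColor(im,cv2.COLOR_BGR2HSV)
    c=(.452,.203) if n[0]=="c" else (.461,-.1645)
    near=np.hypot(P[...,0]-c[0],P[...,1]-c[1])
    if n[0]=="c":
        print(n,"cart",fit(P[(P[...,2]>.097)&(near<.042)]),"stand",fit(P[(P[...,2]>.0235)&(P[...,2]<.029)&(near<.06)]))
    else:
        rim=(hsv[...,0]<20)&(hsv[...,1]>130)&(near<.06)&(P[...,2]>.087); print(n,"rim",fit(P[rim]))
        hole=(near<.06)&(P[...,2]<.07)&(abs(P[...,0]-c[0])<.02)&(abs(P[...,1]-c[1])<.04); print("hole",fit(P[hole]),P[hole][:,2].min())
        top=P[(near<.06)&(P[...,2]>.087)&(P[...,2]<.094)]
        a=abs(top[:,1]-c[1])<.025; x=np.sort(top[a,0]); i=np.argmax(np.diff(x)); print("gap x",x[i],x[i+1])
E
```

```text
c1 cart (714, array([448.3, 187.8]), array([52.4, 12.8]), 73.5) stand (2450, array([448.1, 187.2]), array([85.1, 56. ]), 73.6)
c2 cart (796, array([448.3, 187.8]), array([52.4, 12.8]), 73.5) stand (2610, array([448.1, 187. ]), array([85.6, 56.1]), 73.6)
d1 rim (1036, array([ 461.5, -163.9]), array([23.4, 75.5]), 0.4)
hole (980, array([ 460.7, -164.8]), array([13.7, 65.7]), 0.9) 0.01250494554244197
gap x 0.4544952728861616 0.4691418217474198
d2 rim (971, array([ 464.1, -155. ]), array([95., 42.]), 74.5)
hole (893, array([ 460.5, -164.2]), array([13.9, 66.4]), 1.4) 0.012308977085755013
gap x 0.45431153921058154 0.4683457582353539
```

```bash
cat >> h.py <<'E'
from scipy.spatial.transform import Rotation as Ro
R0=Ro.from_quat([-.70710678,.70710678,0,0])
def yaw(deg): return (Ro.from_euler("z",deg,degrees=True)*R0).as_quat()
E
python3 - <<'E'
from h import *
C=[]
for n in ("c1","c2"):
    P=np.load(f"pics/{n}.npz")["P"]; g=np.array([.445,.180])
    D=P[...,:2]-g; a=np.radians(73.5); l=D@[np.cos(a),np.sin(a)]; t=D@[np.sin(a),-np.cos(a)]
    k=(P[...,2]>.097)&(abs(t)<.02)&(abs(l)<.05); q=P[k]
    r=cv2.minAreaRect((q[:,:2]*1000).astype(np.float32)); print(r,np.median(q[:,2])); C.append(r[0])
    s=(P[...,2]>.0235)&(P[...,2]<.029)&(abs(t)<.045)&(abs(l)<.06); print("stand",cv2.minAreaRect((P[s][:,:2]*1000).astype(np.float32)))
    gg=(P[...,2]>.06)&(abs(t)>.02)&(abs(t)<.12)&(abs(l)<.03); print("neighbours t",t[gg].min() if gg.any() else None,t[gg&(t<0)].max() if (gg&(t<0)).any() else None,t[gg&(t>0)].min() if (gg&(t>0)).any() else None)
c=np.mean(C,0)/1000; print(c)
m.grip(.04,60)
q=yaw(-16.5)
m.goto([*c,.2],q); m.sleep(.1)
im,P,K,T=cloud("side"); cv2.imwrite("pics/pre.png",cv2.resize(im[130:340,200:480],(800,600)))
np.save("c.npy",c); print(m.get_obs()["tool_pos"],m.get_obs()["clock"])
E
```

```text
((447.23895263671875, 184.06658935546875), (60.08367156982422, 12.796130180358887), 73.5130615234375) 0.10145803327083103
stand ((447.1690368652344, 183.91702270507812), (91.90217590332031, 56.04610061645508), 73.62057495117188)
neighbours t -0.10310883106425298 -0.07672690166170917 None
((447.22637939453125, 184.0870819091797), (60.1304931640625, 12.801175117492676), 73.59009552001953) 0.10147074590082528
stand ((447.16766357421875, 183.8551483154297), (92.18299102783203, 56.074058532714844), 73.54517364501953)
neighbours t -0.1026431176775719 -0.07693658302107473 None
[0.44723267 0.18407684]
[0.44801474 0.18530466 0.20075907] 6.3333
```

View pics/pre.png

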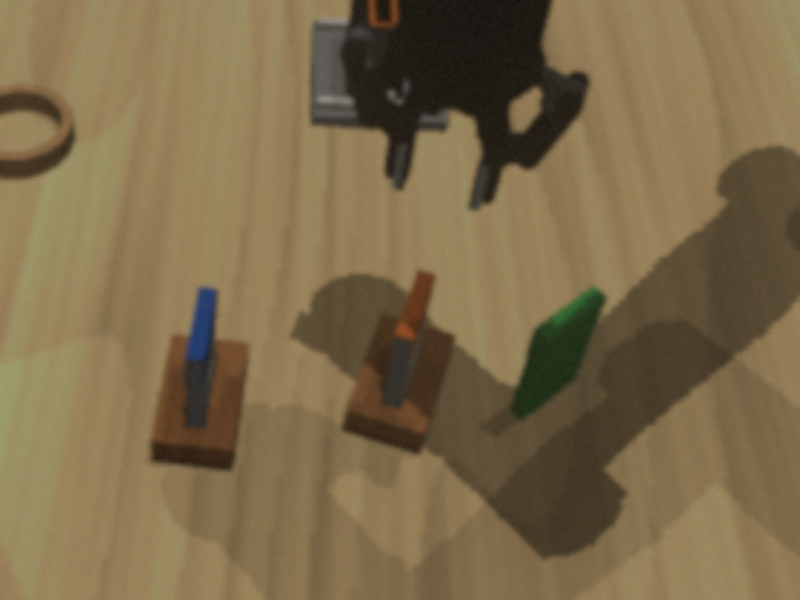

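The jaws are aligned above the orange cartridge (crop about (415,340)), and green is clear of the fingers. I'll grasp and lift.

```bash
python3 - <<'E'
from h import *
c=np.load("c.npy"); q=yaw(-16.5)
print(m.move_straight([*c,.125],q,v=.1), m.move_straight([*c,.108],q,v=.05,threshold=8))
m.sleep(.3);print(m.get_obs()["tool_pos"])
m.grip(0,60); o=m.get_obs(); print("grip",o["opening"],o["force"].round(2) if hasattr(o["force"],"round") else o["force"])
m.move_straight([*c,.215],q,v=.08); m.sleep(.2)
o=m.get_obs(); print(o["opening"],np.round(o["force"],2),np.round(o["tool_pos"],4))
m.goto([.4613,-.1643,.215],yaw(.8)); m.sleep(.4)
o=m.get_obs(); print(o["opening"],np.round(o["force"],2),np.round(o["tool_pos"],4),o["clock"])
im,P,K,T=cloud("side"); im2,_,_,_=cloud("wrist")
cv2.imwrite("pics/held.png",np.hstack([cv2.resize(im[60:210,230:430],(400,300)),cv2.resize(im2,(400,300))]))
E
```

```text
False False
[0.44735419 0.18415916 0.10819448]
grip -0.00022205108007644707 [-0.24 -1.37  0.49]
-3.578186860206935e-05 [ 0.32 -0.63 -0.01] [0.4471 0.184  0.2147]
0.00027660577681930184 [-0.16  0.84  0.17] [ 0.4614 -0.1639  0.215 ] 11.8917
```

View pics/held.png

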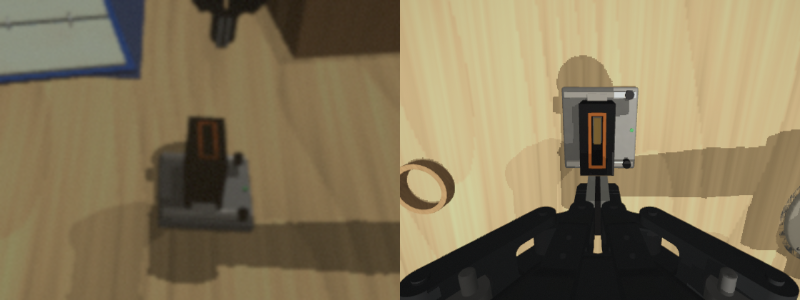

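The gripper closed on nothing. I'll check the cartridge.

```bash
python3 - <<'E'
from h import *
q=yaw(0)
m.goto([.447,.20,.30],q); m.sleep(.2)
m.move_straight([.447,.26,.30]); m.sleep(.3)
im,P,K,T=cloud("wrist"); np.savez("pics/c3.npz",im=im,P=P,K=K,T=T)
ims,Ps,_,_=cloud("side"); np.savez("pics/s3.npz",im=ims,P=Ps)
D=P[...,:2]-[.445,.18]; k=(P[...,2]>.035)&(np.hypot(D[...,0],D[...,1])<.05); z=P[k]
print(k.sum(),np.percentile(z[:,2],[5,50,95]) if k.any() else 0)
if k.any(): print(cv2.minAreaRect((z[:,:2]*1000).astype(np.float32)))
h=z[:,2]>.095
if h.any(): print(cv2.minAreaRect((z[h][:,:2]*1000).astype(np.float32)))
cv2.imwrite("pics/miss.png",np.hstack([cv2.resize(ims[190:310,250:450],(400,240)),cv2.resize(im[0:240,100:500],(400,240))]))
o=m.get_obs();print(o["clock"])
E
```

```text
666 [0.09991674 0.10148286 0.10286496]
((447.18646240234375, 183.9913330078125), (59.97610092163086, 12.792191505432129), 73.527587890625)
((447.18646240234375, 183.9913330078125), (59.97610092163086, 12.792191505432129), 73.527587890625)
14.5417
```

View pics/miss.png

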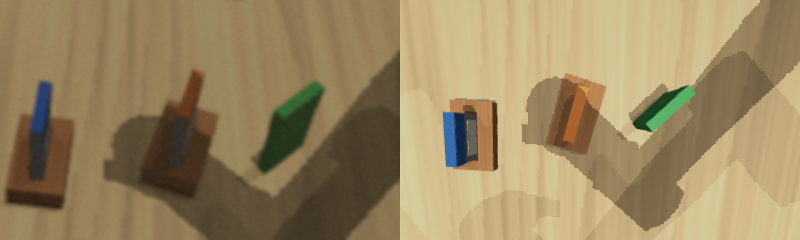

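```bash
python3 - <<'E'
from h import *
m.grip(.04,60); print("open",m.get_obs()["opening"])
c=np.load("c.npy"); q=yaw(-16.5)
m.goto([*c,.16],q); m.sleep(.3)
o=m.get_obs(); tp=np.array(o["tool_pos"]); print(tp.round(4),o["ee_rot"], o["clock"])
out=[]
for n in ("side","wrist"):
    im,P,K,T=cloud(n); np.savez(f"pics/{n}4.npz",im=im,P=P,K=K,T=T)
    Rt=Ro.from_quat(o["ee_rot"])
    k=(np.hypot(P[...,0]-tp[0],P[...,1]-tp[1])<.05)&(P[...,2]>.112)&(P[...,2]<.2)
    L=Rt.inv().apply(P[k]-tp) ; 
    for s in (-1,1):
        a=L[L[:,1]*s>0]
        if len(a): print(n,s,len(a),"tool z max",np.percentile(a[:,2],[90,98,100]).round(4),"tip xyz",np.median(a[a[:,2]>a[:,2].max()-.01],0).round(4),"x",np.percentile(a[:,0],[2,98]).round(3))
    pts=Rt.apply([[0,s*.02,.025] for s in (-1,1)])+tp
    for p in pts:
        v=K@(T[:3,:3].T@(p-T[:3,3])); uv=v[:2]/v[2]; print(n,uv.round(1)); cv2.circle(im,tuple(int(round(x)) for x in uv),2,(255,0,255),-1)
    out.append(im)
cv2.imwrite("pics/tip.png",np.hstack([cv2.resize(out[0][150:300,250:450],(400,300)),cv2.resize(out[1],(400,300))]))
E
```

```text
open 0.04004236567688484
[0.4478 0.185  0.161 ] [-5.98720997e-01  8.00956746e-01  4.45591757e-05  1.20689298e-03] 15.9917
side -1 91 tool z max [-0.015  -0.0112 -0.0107] tip xyz [-0.0094 -0.0237 -0.0159] x [-0.013  0.009]
side 1 83 tool z max [-0.0163 -0.0135 -0.011 ] tip xyz [-0.0102  0.0256 -0.0173] x [-0.013 -0.004]
side [337.5 221.5]
side [358.6 227.4]
wrist -1 1128 tool z max [-0.0155 -0.0112 -0.0088] tip xyz [ 0.0068 -0.0191 -0.0154] x [-0.01   0.011]
wrist 1 1130 tool z max [-0.0158 -0.0117 -0.0087] tip xyz [ 0.007   0.0212 -0.0156] x [-0.01   0.011]
wrist [242.2 238.6]
wrist [307.3 238.6]
```

View pics/tip.png

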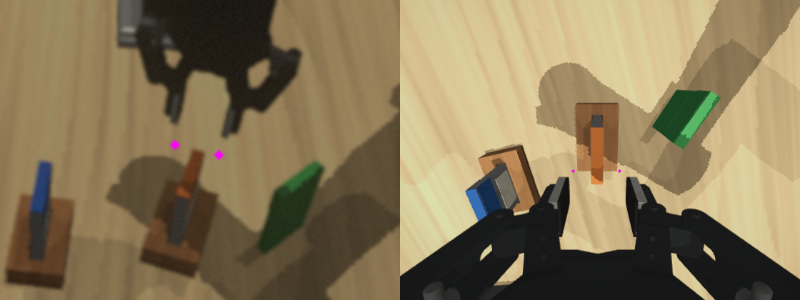

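The side view shows the real fingertips (crop (172,120) and (228,133)) well above the predicted magenta points. Both cameras put the tips about 9 mm behind the reported TCP at 40 mm opening, not 25 mm ahead. I'll measure the tips again at near-grasp opening and use that measured value.

```bash
python3 - <<'E'
from h import *
for w in (.013,.03):
    m.grip(w,60); m.sleep(.2); o=m.get_obs(); tp=np.array(o["tool_pos"]); Rt=Ro.from_quat(o["ee_rot"])
    print("w",o["opening"],tp.round(4))
    for n in ("wrist","side"):
        im,P,K,T=cloud(n); L=Rt.inv().apply((P-tp).reshape(-1,3)).reshape(P.shape)
        k=(np.hypot(P[...,0]-tp[0],P[...,1]-tp[1])<.04)&(P[...,2]>.112)&(P[...,2]<.2)
        for s in (-1,1):
            a=L[k&(L[...,1]*s>0)]
            if len(a)>10: print(n,s,len(a),np.percentile(a[:,2],[95,98,100]).round(4),"inner |y|",np.percentile(abs(a[a[:,2]>a[:,2].max()-.012][:,1]),[0,5,50]).round(4),"x",np.percentile(a[a[:,2]>a[:,2].max()-.012][:,0],[2,98]).round(4))
print(o["clock"],np.round(o["force"],2))
E
```

```text
w 0.01274339747642527 [0.4473 0.1841 0.16  ]
wrist -1 895 [-0.0146 -0.0128 -0.0106] inner |y| [0.0055 0.0056 0.0098] x [-0.0085  0.011 ]
wrist 1 897 [-0.0146 -0.0127 -0.0104] inner |y| [0.0074 0.0074 0.0118] x [-0.0085  0.011 ]
side -1 99 [-0.0126 -0.0102 -0.0069] inner |y| [0.0063 0.0063 0.01  ] x [-0.012   0.0086]
side 1 93 [-0.013  -0.0111 -0.0067] inner |y| [0.0074 0.0075 0.0129] x [-0.0125 -0.0058]
w 0.030004395521956478 [0.4472 0.1841 0.16  ]
wrist -1 1066 [-0.0134 -0.011  -0.0081] inner |y| [0.0139 0.014  0.0156] x [-0.0099  0.0109]
wrist 1 1075 [-0.0133 -0.0108 -0.0075] inner |y| [0.0157 0.0158 0.0171] x [-0.0097  0.0109]
side -1 100 [-0.0135 -0.0114 -0.0065] inner |y| [0.0147 0.0148 0.0185] x [-0.0132  0.0048]
side 1 88 [-0.0133 -0.0111 -0.0104] inner |y| [0.0153 0.0157 0.0205] x [-0.0126 -0.0022]
17.275 [-0.75  1.07  0.27]
```

```bash
python3 - <<'E'
from h import *
c=np.load("c.npy"); q=yaw(-16.5)
m.move_straight([*c,.098],q,v=.1); print(m.move_straight([*c,.076],q,v=.04,threshold=5)); m.sleep(.2)
print(np.round(m.get_obs()["tool_pos"],4))
m.grip(0,60); m.sleep(.2); o=m.get_obs(); print("grip",o["opening"],np.round(o["force"],2),np.round(o["tool_pos"],4))
if o["opening"]>.008:
    tz=o["tool_pos"][2]
    m.move_straight([*c,.19],q,v=.1); m.sleep(.3)
    o=m.get_obs(); print(o["opening"],np.round(o["force"],2),np.round(o["tool_pos"],4))
    m.goto([.4613,-.1643,.19],yaw(.8)); m.sleep(.5)
    o=m.get_obs(); tp=o["tool_pos"]; print(o["opening"],np.round(o["force"],2),np.round(tp,4),o["clock"])
    ims=[]
    for n in ("side","scene"):
        im,P,K,T=cloud(n); np.savez(f"pics/{n}5.npz",im=im,P=P,K=K,T=T); ims.append(im)
        k=(np.hypot(P[...,0]-.461,P[...,1]+.164)<.05)&(P[...,2]>.1)&(P[...,2]<.17)
        q_=P[k]; print(n,k.sum(),"zmin",np.percentile(q_[:,2],[0,2,5]).round(4)); b=q_[(q_[:,2]<.15)]
        print("x",np.percentile(b[:,0],[2,50,98]).round(4),"y",np.percentile(b[:,1],[1,50,99]).round(4))
    cv2.imwrite("pics/held2.png",np.hstack([cv2.resize(ims[0][60:210,230:430],(400,300)),cv2.resize(ims[1][60:210,130:330],(400,300))]))
E
```

```text
False
[0.4474 0.1842 0.0762]
grip 0.010780939701114772 [-0.25  0.35  2.3 ] [0.4476 0.1843 0.0764]
0.010435167854960296 [-0.63 -0.89 -1.49] [0.4471 0.184  0.1897]
0.01039602156385397 [ 0.23 -0.36 -1.01] [ 0.4614 -0.1641  0.19  ] 22.9417
side 140 zmin [0.1183 0.1192 0.1226]
x [0.4554 0.4636 0.4675] y [-0.1914 -0.1357 -0.1314]
scene 248 zmin [0.1176 0.1208 0.1225]
x [0.456  0.4658 0.4681] y [-0.1921 -0.1562 -0.1319]
```

View pics/held2.png

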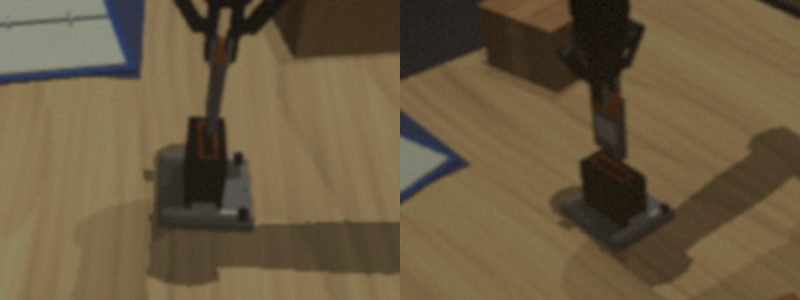

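Cartridge is held upright over the slot. I'll compare the cartridge with the block within the same stored frames.

```bash
python3 - <<'E'
from h import *
for n in ("side","scene"):
    P=np.load(f"pics/{n}5.npz")["P"]
    D=np.hypot(P[...,0]-.461,P[...,1]+.164)
    t=P[(D<.07)&(P[...,2]>.0875)&(P[...,2]<.094)]; print(n,"block",len(t),cv2.minAreaRect((t[:,:2]*1000).astype(np.float32)), np.median(t[:,2]))
    y=t[:,1]; print(" block x",np.percentile(t[:,0],[1,99]).round(4),"y",np.percentile(y,[1,99]).round(4))
    k=P[(D<.04)&(P[...,2]>.122)&(P[...,2]<.165)]
    print(" cart",cv2.minAreaRect((k[:,:2]*1000).astype(np.float32)))
    f=k[(k[:,1]>-.187)&(k[:,1]<-.138)]; 
    if len(f)>20:
        A=np.c_[f[:,1],f[:,2],np.ones(len(f))]; s=np.linalg.lstsq(A,f[:,0],rcond=None)[0]; r=f[:,0]-A@s; g=abs(r)<.003; s=np.linalg.lstsq(A[g],f[g,0],rcond=None)[0]
        print(" +x face: dx/dy,dx/dz",s[:2].round(3),"x at centre,z=.13",(s@[-.163,.13,1]).round(4),g.sum())
    e=k[(k[:,1]>-.136)]; A=np.c_[e[:,0],e[:,2],np.ones(len(e))]; s=np.linalg.lstsq(A,e[:,1],rcond=None)[0]; print(" +y face dy/dx,dy/dz",s[:2].round(3),(s@[.461,.13,1]).round(4),"x range",np.percentile(e[:,0],[2,98]).round(4))
E
```

```text
side block 326 ((460.8036193847656, -162.37692260742188), (99.73986053466797, 46.220245361328125), 89.41732788085938) 0.08953821780287602
 block x [0.4389 0.4839] y [-0.2104 -0.1137]
 cart ((461.7904052734375, -161.80270385742188), (12.427648544311523, 63.61652755737305), 2.2764642238616943)
 +x face: dx/dy,dx/dz [-0.03   0.014] x at centre,z=.13 0.467 35
 +y face dy/dx,dy/dz [0.002 0.009] -0.1338 x range [0.4549 0.4665]
scene block 255 ((461.36328125, -161.927001953125), (48.73979187011719, 95.8564682006836), 1.0480962991714478) 0.08972438351962786
 block x [0.4388 0.485 ] y [-0.2092 -0.1152]
 cart ((462.1827697753906, -162.91232299804688), (14.552810668945312, 64.12904357910156), 3.1243457794189453)
 +x face: dx/dy,dx/dz [-0.028  0.019] x at centre,z=.13 0.4661 138
 +y face dy/dx,dy/dz [ 0.063 -0.009] -0.1336 x range [0.4546 0.4673]
```

```bash
python3 - <<'E'
from h import *
b=np.array([.4612,-.1645]); q=yaw(.6)
m.move_straight([*b,.165],q,v=.06); m.sleep(.3); f0=np.array(m.get_obs()["force"]); print("free",f0.round(2))
u=np.array([np.cos(np.radians(.8)),np.sin(np.radians(.8))])
for dx in (0,.0012,-.0012,.0024,-.0024,.0036,-.0036):
    p=b+u*dx
    m.move_straight([*p,.163],q,v=.03)
    hit=m.move_straight([*p,.148],q,v=.025,threshold=5); o=m.get_obs()
    print(dx,hit,np.round(o["tool_pos"],4),(np.array(o["force"])-f0).round(2),round(o["clock"],2))
    if not hit or o["tool_pos"][2]<.155: np.save("p.npy",p); break
    m.move_straight([*p,.163],q,v=.03)
E
```

```text
free [ 0.5   0.54 -1.53]
0 False [ 0.4613 -0.1645  0.148 ] [-0.5   0.23  0.04] 24.91
```

Entered freely. I'll continue down to just above the connector, then push to the stop.

```bash
python3 - <<'E'
from h import *
p=np.load("p.npy"); q=yaw(.6)
def st(h,s):
    o=m.get_obs(); print(s,h,np.round(o["tool_pos"],4),np.round(o["force"],2),round(o["opening"],4),round(o["clock"],2)); return o
st(m.move_straight([*p,.120],q,v=.04,threshold=6),"a")
st(m.move_straight([*p,.098],q,v=.03,threshold=6),"b")
o=st(m.move_straight([*p,.0845],q,v=.015,threshold=16),"c")
m.sleep(.2); st(0,"d")
im,P,K,T=cloud("side"); im2,P2,_,_=cloud("scene")
for X in (P,P2):
    k=X[(np.hypot(X[...,0]-.461,X[...,1]+.164)<.035)&(X[...,2]>.094)&(X[...,2]<.16)]; print(np.percentile(k[:,2],[5,50]))
cv2.imwrite("pics/in.png",np.hstack([cv2.resize(im[60:210,230:430],(400,300)),cv2.resize(im2[60:210,130:330],(400,300))]))
E
```

```text
a False [ 0.4612 -0.1645  0.1201] [ 0.13 -0.1  -1.14] 0.0104 25.76
b False [ 0.4612 -0.1645  0.0981] [-0.54 -0.34 -1.69] 0.0105 26.64
c True [ 0.4617 -0.1646  0.0873] [-0.11  0.39  4.24] 0.0104 27.43
d 0 [ 0.4617 -0.1646  0.0873] [-1.68  1.29  5.23] 0.0106 27.62
[0.0999347  0.13041722]
[0.0990597  0.12667584]
```

View pics/in.png

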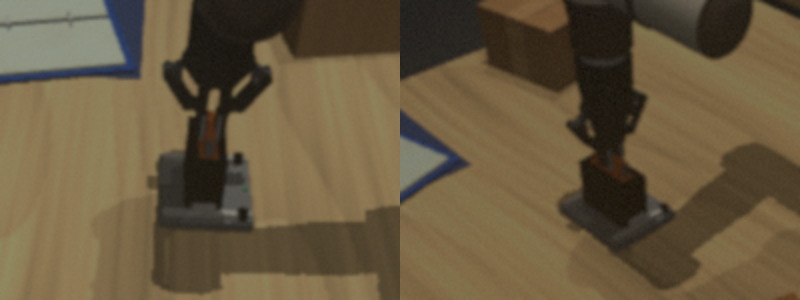

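```bash
python3 - <<'E'
from h import *
p=np.load("p.npy"); q=yaw(.6)
m.grip(.035,60); m.sleep(.1)
m.move_straight([*p,.15],q,v=.1); m.sleep(.2)
m.grip(0,60); f0=np.array(m.get_obs()["force"])
m.move_straight([*p,.118],q,v=.08)
h=m.move_straight([*p,.098],q,v=.02,threshold=13); o=m.get_obs(); print("push",h,np.round(o["tool_pos"],4),(np.array(o["force"])-f0).round(2))
m.move_straight([*p,.2],q,v=.15)
m.goto([p[0],p[1]+.11,.28],yaw(0)); m.sleep(.3)
im,P,K,T=cloud("wrist"); im2,P2,_,_=cloud("scene")
for X in (P,P2):
    D=np.hypot(X[...,0]-.461,X[...,1]+.164)
    k=X[(D<.04)&(X[...,2]>.1)&(X[...,2]<.14)]; b=X[(D<.06)&(X[...,2]>.086)&(X[...,2]<.095)]; f=X[(X[...,2]>.010)&(X[...,2]<.018)&(D<.095)]
    print("top z",len(k),np.percentile(k[:,2],[5,50,95]).round(4),"block",np.median(b[:,2]).round(4),"foot",np.median(f[:,2]).round(4))
    print(cv2.minAreaRect((k[k[:,2]>.108][:,:2]*1000).astype(np.float32)),cv2.minAreaRect((f[:,:2]*1000).astype(np.float32)))
o=m.get_obs(); print(o["clock"])
cv2.imwrite("pics/end.png",np.hstack([cv2.resize(im,(400,300)),cv2.resize(im2[60:270,130:410],(400,300))]))
E
```

```text
push True [ 0.4622 -0.1646  0.1046] [-0.79  0.79  5.37]
top z 907 [0.111  0.1125 0.1138] block 0.0904 foot 0.0142
((461.3791809082031, -164.77401733398438), (12.492565155029297, 59.64415740966797), 0.1067068800330162) ((457.0372619628906, -164.265380859375), (120.2279052734375, 134.66119384765625), 0.7066125869750977)
top z 107 [0.101  0.11   0.1133] block 0.0897 foot 0.0135
((460.3151550292969, -163.50784301757812), (60.98627853393555, 16.53357696533203), 88.80049896240234) ((457.9811096191406, -159.9033966064453), (132.8369903564453, 120.72374725341797), 89.94503021240234)
32.65
```

View pics/end.png

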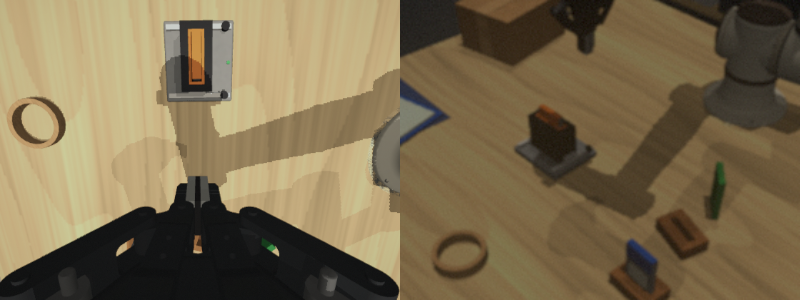

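The picture shows the cartridge in the slot (wrist picture (197,55)), standing 22.1 mm out of the block. That is fully home, and the stand is empty. Handing in.

```bash
python3 -c "
from h import *
m.finish_job(); print(m.get_obs()['clock'])"
```

```text
the job is handed in; nothing more can be done
the job is handed in; nothing more can be done
```

The orange cartridge is in the dock and fully home by my last measurements, and I handed the job in at about 33 s. `finish_job()` reports no verdict.

- **Insertion:** It entered the slot on the first try with no contact. I pushed it down gently until the force change passed 16 N at the stop, then released it. A second push from above with the closed fingers stopped at 13 N.
- **Last checks:** The wrist camera shows the cartridge top 22.1 mm above the block, where 22 mm means home. It sits about 4.3 mm (x) and 0.5 mm (y) from the dock's middle, within the 9 mm and 5 mm limits. The gripper is clear of everything. I did not measure the final tilt.
- **Failed first grasp:** The first attempt closed on nothing because the fingertips are about 8 mm behind the reported TCP, not 25 mm ahead as stated. The cartridge did not move. I corrected with the camera-measured tip position, and the second grasp held.
- **Disagreements:** The gripper read about 10.5 mm opening on the 12 mm cartridge. The scene camera gave slightly different values at the end (top about 0.110 m, dock centre 4 mm off in y); I used the closer wrist view.
- **Bystanders:** In the last picture the blue cartridge and tape roll look undisturbed. I did not measure them again. The screwdriver was not in that view, and the arm stayed well above it throughout.

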